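# Pack the repair kit's hand tools into their foam pockets

### The arm

A 6-joint arm with a two-finger parallel gripper is mounted at the origin on the work surface; the furniture and walls round the work are solid. World frame = base frame: x ahead of the robot, y to its left, z up, the work surface at z = 0. Lengths are in m, angles in rad, forces in N, time in s.
With the tool pointing down it reaches from about 0.35 to 0.975 m from the base axis. Payload 7.1 kg.
Tool frame: the origin (TCP) lies on the centre line of the jaws, within the pads' length; the fingertips stand 17 mm ahead of it and the grasp point (between the pads) lies 2 mm behind it; z points along the fingers, y is the direction in which the jaws open and shut (so a half turn about z gives the same grasp; the last joint's range is limited). The gripper opens to 88 mm and grips with 3 to 60 N. Pads are 20 mm wide; open, the fingers measure 115 mm over their backs; the gripper's body (75 mm by 178 mm) begins 61 mm behind the grasp point.
Start: joints at [-1.133, 0.423, 1.63, -0, 1.089, -0.019], TCP at [0.276, -0.561, 0.24] pointing down, gripper open.
Joint ranges: [-3, 3], [-0.9, 2.11], [0.09, 2.58], [-1.31, 4.45], [0.11, 2.69], [-2.54, 2.54]. Speed limits (rad/s): [2.39, 2.39, 3.01, 3.14, 3.14, 3.14].

### API

Orientations are given as a rotation vector (axis times angle).
In Python, from bench import ctrl gives the robot as it stands.
- The arm moves only by the tool carry_out, never from a script. Its argument "increments" is a list of rows, each an object of numbers: "ax", "ay", "az": the turn, a rotation vector about the tool's x, y, z in rad; "dx", "dy", "dz": the shift along the tool's x, y, z in cm; "jaw": the opening, from -1 (shut) to 1 (fully open), so that 0 is half open. A call has 1 to 12 rows; each row is the pose to reach, as a shift and turn from the pose commanded when the call began, along the tool's axes at that moment; what a row does not reach only later rows make up. A row lasts 1/10 s, in which the tool goes at most 50 mm and 8.59 degrees, less where a joint would pass 70% of its speed; a pose out of reach is approached as far as the arm can. A call with a gripper value outside its range is refused whole. The fingers move at their own pace and stop on an object; "force" is the grip in N (left out, the last holds). Time passes only in rows, so rows that repeat a pose let the fingers close. It gives the time, the measured TCP pose, the force and the opening at its end, in the units of the state.
- ctrl.get_obs(): the state, without advancing time (a new reading comes with each control period).
- ctrl.capture(name): name is "side" or "top" or "wrist"; returns the picture (480x640x3 uint8, red, green, blue); there is no depth.
- ctrl.calibration(name): a dict with "fx", "fy", "cx", "cy" (pixels), "position" and "attitude" of the camera in the world; the wrist camera has in their place "hand_eye" (4x4, takes a point from camera to tool coordinates, whose origin is the TCP and whose axes are the flange's). Camera axes: x right, y down, z forward; pixel columns grow to the right and rows downward; lengths in m; the calibration is good to about 2 mm. The wrist camera is an equidistant fisheye: a pixel r from the principal point sees the ray r / f radians off the axis. A picture is of the moment at which its call begins: read the wrist's pose just before it. calibration takes no time and is no camera call.
- ctrl.sign_off(): hands the job in, once; it reports no verdict.
Trained networks look in the newest picture that a camera, given by its name, has taken for a name from the list of things; names that differ only in an ending like _2 or _b are one class to them, and where a whole thing is asked for, a point or a joint stands for the part that bears it (a point fixed in the world has none). Each returns a list of dicts, best first, with "score" (0 to 1); they miss things now and then, are a little off and sometimes report something else, mostly with a low value. They report only what shows in the picture. A call takes as long as a camera call.
- ctrl.look_for(camera, target): "location" ([x, y, z] in m, in the coordinates of the camera as it stood for that picture, good to about 4 mm: the middle of the surface that is visible of it).
- ctrl.cut_out(camera, target): "region" (480x640 bool, what is visible of it).
The state is a dict: "time": time; "joint_pos": joint angles; "joint_velocities": joint speeds; "effort": joint torques, N m; "ee_pos": TCP position; "tcp_rot": TCP orientation; "force": force on the tool from outside, world axes, zero at the start; "moment": the same for the moment, N m; "finger_gap": finger opening in m.
Only numpy, scipy, OpenCV 4.12 (cv2) and the standard library are available. Lean on these libraries where they do the work, as an engineer would, in place of code of your own. Each camera call takes 0.05 s, during which the arm holds its last target. There are 200 camera calls.

### The job

Pack the repair kit: lay the long-nose pliers, the longer screwdriver, the shorter screwdriver and the desoldering pump each into the pocket of the foam tray that is cut to its outline, pointing the way the outline does and lying flat on the pocket's floor. The side cutter does not belong to the kit: leave it where it lies.

Things in the scene. Friction and masses are not known exactly. Their poses are not given: they have to be found in the camera images.
- pliers_grip (a point): Long-nose (snipe-nose) pliers lying flat, blue handles, slim long jaws: 152 mm long, 54 mm wide over both handles, 12 mm thick, about 90 g. This point lies half-way up, on the centre line, 24 mm from mid-length towards the handles (close to the centre of mass); grip here across both handles, about 53 mm wide. x points from the handles to the jaw tip, y across, z up.
- long_driver_grip (a point): The longer screwdriver (orange handle), lying: 162 mm long, handle 78 mm long and 19 mm thick, blade 4 mm thick; about 45 g. This point lies on its axis (9 mm above its underside), in the handle, 28 mm from mid-length towards the handle's end; the handle reaches from 53 mm behind this point to 25 mm ahead of it. x points from the handle to the blade tip. It may roll a little about x.
- short_driver_grip (a point): The shorter screwdriver (red handle), lying: 142 mm long, handle 78 mm long and 19 mm thick, blade 4 mm thick; about 40 g. This point lies on its axis (9 mm above its underside), in the handle, 28 mm from mid-length towards the handle's end; the handle reaches from 43 mm behind this point to 35 mm ahead of it. x points from the handle to the blade tip. It may roll a little about x.
- pump_grip (a point): Desoldering pump (blue tube with a white nozzle at one end and a plunger at the other), lying: 167 mm long, barrel 122 mm long, 21 mm wide (its middle 1.5 mm to +y of this point) and 21 mm high; about 50 g. This point lies half-way up (10.5 mm), in the barrel, 24 mm from mid-length towards the plunger; x points the other way, towards the nozzle, along the tube.
- pliers_insert_mid (a point): Foam insert whose dark top layer is cut to the outline of the long-nose pliers (pocket 162 mm long, 8 mm deep). This point lies on the pocket's floor, on its centre line, where the middle of the tool's length belongs; x points along the pocket towards its jaw (narrow) end, z up. With the tool seated, its grip point is at x = -24 mm, y = 0 from here, 6.0 mm above this point.
- long_driver_insert_mid (a point): Foam insert whose dark top layer is cut to the outline of the longer screwdriver (pocket 172 mm long, 11 mm deep). This point lies on the pocket's floor, on its centre line, where the middle of the tool's length belongs; x points along the pocket towards its blade (narrow) end, z up. With the tool seated, its grip point is at x = -28 mm, y = 0 from here, 9.0 mm above this point.
- short_driver_insert_mid (a point): Foam insert whose dark top layer is cut to the outline of the shorter screwdriver (pocket 152 mm long, 11 mm deep). This point lies on the pocket's floor, on its centre line, where the middle of the tool's length belongs; x points along the pocket towards its blade (narrow) end, z up. With the tool seated, its grip point is at x = -28 mm, y = 0 from here, 9.0 mm above this point.
- pump_insert_mid (a point): Foam insert whose dark top layer is cut to the outline of the desoldering pump (pocket 178 mm long, 12 mm deep). This point lies on the pocket's floor, on its centre line, where the middle of the tool's length belongs; x points along the pocket towards its nozzle (narrower) end, z up. With the tool seated, its grip point is at x = -24 mm, y = 0 from here, 10.5 mm above this point.
- kit_tray: Shallow grey steel tray, 300 x 196 mm, fixed; origin under its centre. In it lie four fixed foam inserts side by side along its x, each 186 x 72 mm, tops 26 mm above the bench; pockets about 5 mm wider than the tool on every side. A finger trough 42 mm wide, its floor 10 mm above the bench, crosses all pockets at the seated tools' grip points, giving the fingers room on both sides.
- cutter_mid (a point): Side cutter with red handles and short stout jaws, 136 x 54 x 12 mm, lying loose among the tools. It has no pocket and stays where it lies. This point is its middle, half-way up.

How it is judged:
By the outcome, as a careful person would: the job done as asked, in the order asked, and still so for the second after the job is handed in, with the robot touching nothing.
It also fails if it takes over 99 s, if anything falls off the work surface, if the arm or the gripper's body presses on something with over 40 N, if the wrist force passes 120 N, or if a joint passes its speed limit or range.

## Working session

There is one attempt and no reset: what is moved stays moved. The work goes in short steps, Python scripts to look and compute and a tool call to move; the robot and the scene stay as the last step left them, time stands still between calls to the robot, and variables do not carry over. Pictures are saved under pics/ and viewed, about 12 in all and at most 16, crops included, and the job is handed in when it is done.

Besides the shell and the picture viewer there is one more tool, called after "Call:" as name([rows], argument=value, ...), one row to a line, values as JSON. carry_out: Moves the arm, as the interface text tells. Its arguments: {"type":"object","properties":{"increments":{"type":"array"},"force":{"type":"number"}},"required":["increments"]}

```bash
mkdir -p pics; ls; python3 - <<'E'
from bench import ctrl
import cv2,numpy as np
print(ctrl.get_obs())
for c in ("side","top","wrist"):
    k=ctrl.calibration(c); print(c,{a:np.round(np.array(b),4).tolist() for a,b in k.items()})
for c in ("top","side"):
    cv2.imwrite(f"pics/{c}0.png",ctrl.capture(c)[:,:,::-1])
E
```

```text
pics
{'time': 0.0, 'joint_pos': array([-1.13299427e+00,  4.23807325e-01,  1.63066043e+00, -3.49169460e-05,
        1.08859565e+00, -1.90022797e-02]), 'joint_velocities': array([ 0.00011223,  0.0002842 , -0.00124423, -0.00033204,  0.00108135,
        0.00154369]), 'effort': array([-1.48023231e-03, -5.44629729e+01, -2.73663390e+01,  6.43768511e-02,
        2.28561735e-02, -9.52545997e-05]), 'ee_pos': array([ 0.27547282, -0.56044563,  0.23893422]), 'tcp_rot': array([-3.05860286e+00, -7.11024561e-01,  5.27512606e-04]), 'force': array([-0.3976941 , -0.07049142, -0.30734485]), 'moment': array([ 0.02768474, -0.00865348,  0.01411784]), 'finger_gap': 0.08766819263734751}
side {'fx': 565.8318, 'fy': 565.8318, 'cx': 320.3014, 'cy': 233.4604, 'position': [0.9099, -0.7245, 0.7849], 'attitude': [-2.251, -0.5147, 0.2382]}
top {'fx': 594.104, 'fy': 594.104, 'cx': 319.9648, 'cy': 241.8253, 'position': [0.3794, 0.0026, 1.0271], 'attitude': [-2.1224, 2.1248, -0.1978]}
wrist {'fx': 371.6483, 'fy': 371.6483, 'cx': 310.1456, 'cy': 242.0694, 'hand_eye': [[0.001, -0.9584, -0.2855, 0.0784], [1.0, 0.0006, 0.0014, 0.0], [-0.0012, -0.2855, 0.9584, -0.1441], [0.0, 0.0, 0.0, 1.0]]}
```

View pics/top0.png

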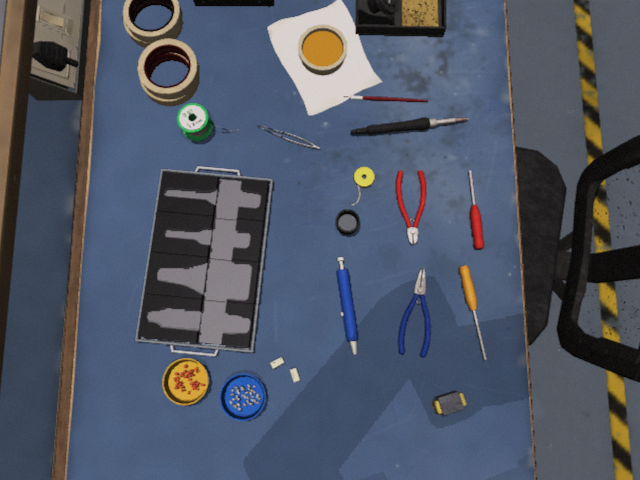

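View pics/side0.png

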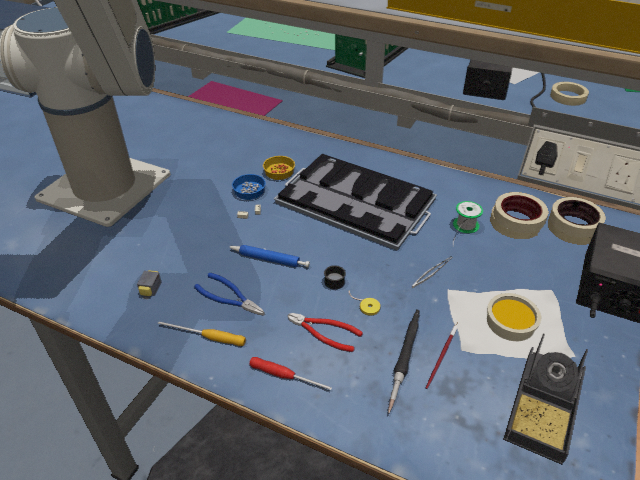

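The top view shows the tray on the left, with its narrow pocket ends toward pixel-left (+y). From the top, the rows are driver (193), driver (238), pliers (278) and pump (320). The tools lie at: pump (347,305), pliers (415,312), orange driver (473,310), red driver (475,210), cutter (411,207). The side view agrees.

```bash
cat > h.py <<'E'
from bench import ctrl
import cv2,numpy as np
from scipy.spatial.transform import Rotation as R
T=["pliers","long_driver","short_driver","pump"]
def plane(c,uv,z):
    """pixels -> world points on height z, fixed cameras"""
    k=ctrl.calibration(c); uv=np.atleast_2d(uv).astype(float)
    d=np.c_[(uv[:,0]-k['cx'])/k['fx'],(uv[:,1]-k['cy'])/k['fy'],np.ones(len(uv))]
    d=R.from_rotvec(k['attitude']).apply(d); p=np.array(k['position'])
    return p+d*((z-p[2])/d[:,2])[:,None]
def wpose(o=None):
    o=o or ctrl.get_obs(); M=np.eye(4); M[:3,:3]=R.from_rotvec(o['tcp_rot']).as_matrix(); M[:3,3]=o['ee_pos']
    return M@np.array(ctrl.calibration('wrist')['hand_eye'])
def wplane(W,uv,z):
    k=ctrl.calibration('wrist'); uv=np.atleast_2d(uv).astype(float)
    a=np.c_[uv[:,0]-k['cx'],uv[:,1]-k['cy']]; r=np.hypot(*a.T)+1e-9; th=r/k['fx']
    d=np.c_[a/r[:,None]*np.sin(th)[:,None],np.cos(th)]@W[:3,:3].T
    return W[:3,3]+d*((z-W[2,3])/d[:,2])[:,None]
def axis(P):
    """xy points -> centre of extent, unit axis, length, width"""
    P=P[:,:2]; c=P.mean(0); a=np.linalg.svd(P-c,full_matrices=False)[2][0]; n=np.array([-a[1],a[0]])
    s,t=(P-c)@a,(P-c)@n
    return c+a*(s.max()+s.min())/2+n*np.median(t),a,np.ptp(s),np.ptp(t)
def goto(xyz,yaw):
    """print increments to bring TCP to xyz, tool down, tool y (opening) along world angle yaw mod pi"""
    o=ctrl.get_obs(); r=R.from_rotvec(o['tcp_rot']); best=None
    for k in (0,1):
        w=yaw+np.pi*k; y=np.array([np.cos(w),np.sin(w),0]); z=np.array([0,0,-1.]); x=np.cross(y,z)
        q=(r.inv()*R.from_matrix(np.c_[x,y,z])).as_rotvec()
        j6=o['joint_pos'][5]
        print('d(cm)',np.round(r.inv().apply(np.array(xyz)-o['ee_pos'])*100,2),'a',np.round(q,3),'j1,j6 now',np.round(o['joint_pos'][[0,5]],2))
E
python3 - <<'E'
from h import *
ctrl.capture('top')
for t in T+["cutter"]:
    n=t+("_mid" if t=="cutter" else "_grip")
    l=ctrl.look_for('top',n); k=ctrl.calibration('top')
    for d in l[:2]: print(t,round(d['score'],2),np.round(R.from_rotvec(k['attitude']).apply(d['location'])+k['position'],3))
    for d in ctrl.cut_out('top',n)[:2]:
        v,u=np.nonzero(d['region']); c,a,L,w=axis(plane('top',np.c_[u,v],0.008))
        print('  cut',round(d['score'],2),np.round(c,4),'ang',round(np.degrees(np.arctan2(a[1],a[0])),1),'L,w',np.round([L,w],3),len(u),'px',u.mean().round(),v.mean().round())
for t in T+["kit_tray"]:
    n=t if t=="kit_tray" else t+"_insert_mid"
    l=ctrl.look_for('top',n)
    for d in l[:2]: print(n,round(d['score'],2),np.round(R.from_rotvec(k['attitude']).apply(d['location'])+k['position'],3))
    for d in ctrl.cut_out('top',n)[:2]:
        v,u=np.nonzero(d['region']); c,a,L,w=axis(plane('top',np.c_[u,v],0.026))
        print('  cut',round(d['score'],2),np.round(c,4),'ang',round(np.degrees(np.arctan2(a[1],a[0])),1),'L,w',np.round([L,w],3),len(u),'px',u.mean().round(),v.mean().round())
im=ctrl.capture('top')
cv2.imwrite('pics/tray.png',cv2.resize(im[160:360,125:285,::-1],None,fx=3,fy=3,interpolation=cv2.INTER_CUBIC))
E
```

```text
cut 0.87 [ 0.449  -0.1619] ang 171.6 L,w [0.147 0.056] 1064 px 416.0 317.0
long_driver 0.75 [ 0.477 -0.252  0.016]
  cut 0.69 [ 0.4514 -0.2585] ang -169.3 L,w [0.161 0.02 ] 556 px 469.0 294.0
short_driver 0.63 [ 0.602 -0.265  0.014]
  cut 0.89 [ 0.6086 -0.2702] ang -176.7 L,w [0.098 0.019] 427 px 476.0 227.0
  cut 0.39 [ 0.4511 -0.162 ] ang 171.3 L,w [0.146 0.054] 914 px 416.0 314.0
pump 0.66 [ 0.462 -0.045  0.018]
  cut 0.91 [ 0.4642 -0.0423] ang -172.3 L,w [0.162 0.022] 896 px 347.0 305.0
cutter 0.93 [ 0.64  -0.153  0.009]
  cut 0.75 [ 0.6355 -0.1572] ang 179.1 L,w [0.133 0.055] 852 px 411.0 204.0
  cut 0.68 [0.5085 0.2073] ang -96.0 L,w [0.194 0.076] 4715 px 201.0 278.0
pliers_insert_mid 0.87 [0.506 0.208 0.019]
  cut 0.87 [0.506  0.2037] ang -95.9 L,w [0.19  0.076] 4729 px 202.0 278.0
  cut 0.23 [ 0.4485 -0.1566] ang 170.5 L,w [0.144 0.053] 955 px 416.0 314.0
long_driver_insert_mid 0.68 [0.654 0.188 0.023]
  cut 0.83 [0.6489 0.1911] ang -95.8 L,w [0.191 0.078] 4437 px 212.0 196.0
short_driver_insert_mid 0.89 [0.578 0.196 0.029]
  cut 0.59 [0.5777 0.1964] ang -95.6 L,w [0.191 0.077] 4623 px 207.0 236.0
pump_insert_mid 0.77 [0.434 0.213 0.015]
kit_tray 0.57 [0.494 0.183 0.018]
  cut 0.59 [0.5366 0.17  ] ang 172.2 L,w [0.325 0.209] 2091 px 216.0 273.0
```

View pics/tray.png

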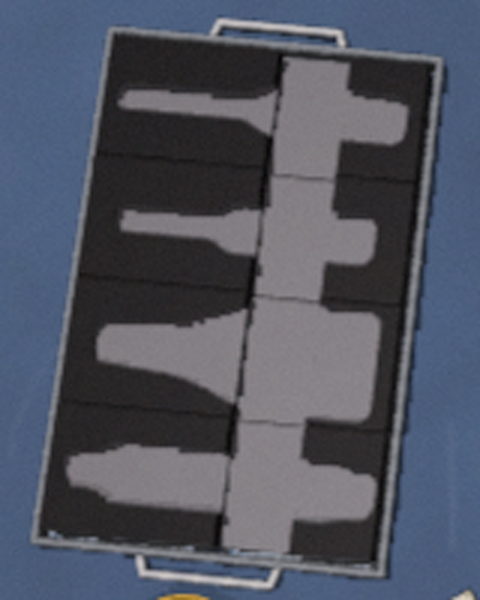

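```bash
python3 - <<'E'
from h import *
def rep(n,tail,tip,z,off):
    a,b=plane('top',[tail,tip],z)[:,:2]; d=(b-a)/np.linalg.norm(b-a); m=(a+b)/2
    print(n,'mid',m.round(4),'L',np.linalg.norm(b-a).round(4),'ang',np.degrees(np.arctan2(d[1],d[0])).round(1),'grip',(m-off*d).round(4))
c=lambda x,y:((x+.5)/3-.5+125,(y+.5)/3-.5+160)
rep('P pliers',c(380,367),c(97,344),.022,.024)
rep('P long',c(408,122),c(118,98),.0205,.028)
rep('P short',c(377,243),c(120,219),.0205,.028)
rep('P pump',c(377,497),c(66,470),.02,.024)
rep('pliers',(413.5,355),(421.5,268),.006,.024)
rep('long',(463.5,265),(485.5,360),.009,.028)
rep('short',(478,248.5),(471,170.5),.009,.028)
rep('pump',(340,258),(354,354),.0105,.024)
print('tray',plane('top',[c(110,30),c(442,60),c(385,577),c(35,540)],.026)[:,:2].round(3).tolist())
x=.45;goto([.45,.2,.33],np.pi)
E
```

```text
P pliers mid [0.506  0.2002] L 0.1616 ang 85.3 grip [0.504  0.1763]
P long mid [0.6502 0.1913] L 0.1702 ang 85.1 grip [0.6478 0.1634]
P short mid [0.5783 0.1973] L 0.1491 ang 84.5 grip [0.5756 0.1694]
P pump mid [0.434  0.2077] L 0.1757 ang 85.0 grip [0.4319 0.1837]
pliers mid [ 0.4512 -0.1639] L 0.1493 ang -7.1 grip [ 0.4274 -0.161 ]
long mid [ 0.4494 -0.2602] L 0.164 ang -169.6 grip [ 0.4769 -0.2552]
short mid [ 0.6297 -0.2693] L 0.1414 ang 2.2 grip [ 0.6017 -0.2704]
pump mid [ 0.4606 -0.0429] L 0.165 ang -172.2 grip [ 0.4844 -0.0396]
tray [[0.697, 0.281], [0.679, 0.087], [0.382, 0.114], [0.403, 0.309]]
d(cm) [ 49.2  -60.6   -9.03] a [ 0.    -0.     2.028] j1,j6 now [-1.13 -0.02]
d(cm) [ 49.2  -60.6   -9.03] a [ 0.     0.    -1.114] j1,j6 now [-1.13 -0.02]
```

```bash
python3 -c "
from h import *
goto([.54,.15,.33],np.radians(-5))"
```

```text
d(cm) [ 55.08 -52.14  -9.03] a [ 0.     0.    -1.027] j1,j6 now [-1.13 -0.02]
d(cm) [ 55.08 -52.14  -9.03] a [ 0.    -0.     2.115] j1,j6 now [-1.13 -0.02]
```

Call:
carry_out([
  {"dz": -5, "dx": 5, "dy": -5, "az": -0.1},
  {"dx": 55, "dy": -52.1, "dz": -9, "az": -1.027},
  {"dx": 55, "dy": -52.1, "dz": -9, "az": -1.027},
  {"dx": 55, "dy": -52.1, "dz": -9, "az": -1.027},
  {"dx": 55, "dy": -52.1, "dz": -9, "az": -1.027},
  {"dx": 55, "dy": -52.1, "dz": -9, "az": -1.027},
  {"dx": 55, "dy": -52.1, "dz": -9, "az": -1.027},
  {"dx": 55, "dy": -52.1, "dz": -9, "az": -1.027},
  {"dx": 55, "dy": -52.1, "dz": -9, "az": -1.027},
  {"dx": 55, "dy": -52.1, "dz": -9, "az": -1.027},
  {"dx": 55, "dy": -52.1, "dz": -9, "az": -1.027},
  {"dx": 55, "dy": -52.1, "dz": -9, "az": -1.027},
])

```text
schema error: expected keys ax, ay, az, dx, dy, dz, jaw
```

```bash
python3 -c "
from h import *
print(ctrl.get_obs()['time'],ctrl.get_obs()['ee_pos'])
goto([.54,.15,.33],np.radians(-5))"
```

```text
1.2 [ 0.27569905 -0.56088933  0.23968272]
d(cm) [ 55.08 -52.14  -9.03] a [ 0.     0.    -1.027] j1,j6 now [-1.13 -0.02]
d(cm) [ 55.08 -52.14  -9.03] a [ 0.    -0.     2.115] j1,j6 now [-1.13 -0.02]
```

Call:
carry_out([
  {"ax": 0, "ay": 0, "az": -1.027, "dx": 55, "dy": -52.1, "dz": -9, "jaw": 1},
  {"ax": 0, "ay": 0, "az": -1.027, "dx": 55, "dy": -52.1, "dz": -9, "jaw": 1},
  {"ax": 0, "ay": 0, "az": -1.027, "dx": 55, "dy": -52.1, "dz": -9, "jaw": 1},
  {"ax": 0, "ay": 0, "az": -1.027, "dx": 55, "dy": -52.1, "dz": -9, "jaw": 1},
  {"ax": 0, "ay": 0, "az": -1.027, "dx": 55, "dy": -52.1, "dz": -9, "jaw": 1},
  {"ax": 0, "ay": 0, "az": -1.027, "dx": 55, "dy": -52.1, "dz": -9, "jaw": 1},
  {"ax": 0, "ay": 0, "az": -1.027, "dx": 55, "dy": -52.1, "dz": -9, "jaw": 1},
  {"ax": 0, "ay": 0, "az": -1.027, "dx": 55, "dy": -52.1, "dz": -9, "jaw": 1},
  {"ax": 0, "ay": 0, "az": -1.027, "dx": 55, "dy": -52.1, "dz": -9, "jaw": 1},
  {"ax": 0, "ay": 0, "az": -1.027, "dx": 55, "dy": -52.1, "dz": -9, "jaw": 1},
  {"ax": 0, "ay": 0, "az": -1.027, "dx": 55, "dy": -52.1, "dz": -9, "jaw": 1},
  {"ax": 0, "ay": 0, "az": -1.027, "dx": 55, "dy": -52.1, "dz": -9, "jaw": 1},
], force=20)

```text
time: 2.4
ee_pos: [0.4836, -0.0003, 0.3111]
tcp_rot: [2.315, 2.122, 0.001]
force: [-0.4, -0.9, 0.3]
finger_gap: 0.0876
```

```bash
python3 -c "
from h import *
print(ctrl.get_obs()['time'],ctrl.get_obs()['ee_pos'])
goto([.54,.15,.33],np.radians(-5))"
```

```text
2.4 [ 4.83553584e-01 -2.93155664e-04  3.11105371e-01]
d(cm) [15.46  4.32 -1.89] a [0.001 0.    0.   ] j1,j6 now [-0.03  0.06]
d(cm) [15.46  4.32 -1.89] a [-0.000e+00  2.000e-03 -3.141e+00] j1,j6 now [-0.03  0.06]
```

Call:
carry_out([
  {"ax": 0, "ay": 0, "az": 0, "dx": 13, "dy": 4, "dz": -2, "jaw": 1},
  {"ax": 0, "ay": 0, "az": 0, "dx": 13, "dy": 4, "dz": -2, "jaw": 1},
  {"ax": 0, "ay": 0, "az": 0, "dx": 13, "dy": 4, "dz": -2, "jaw": 1},
  {"ax": 0, "ay": 0, "az": 0, "dx": 13, "dy": 4, "dz": -2, "jaw": 1},
  {"ax": 0, "ay": 0, "az": 0, "dx": 13, "dy": 4, "dz": -2, "jaw": 1},
  {"ax": 0, "ay": 0, "az": 0, "dx": 13, "dy": 4, "dz": -2, "jaw": 1},
])

```text
time: 3.0
ee_pos: [0.5336, 0.1227, 0.33]
tcp_rot: [-2.316, -2.122, 0.002]
force: [-0.2, -0.0, 0.5]
finger_gap: 0.088
```

```bash
python3 -c "
from h import *
W=wpose(); np.save('Wtray.npy',W); im=ctrl.capture('wrist'); cv2.imwrite('pics/wt_full.png',im[:,:,::-1])
print(ctrl.get_obs()['ee_pos'])"
```

```text
[0.53366556 0.12242745 0.33013888]
```

View pics/wt_full.png

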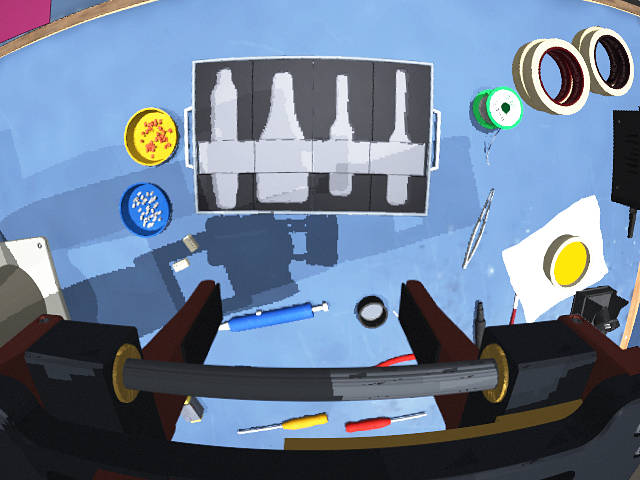

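Wrist view: the four pockets have tip and tail ends at about pump (222,69)-(228,207), pliers (283,72)-(283,203), short (342,75)-(341,196), long (402,69)-(397,206).

```bash
python3 - <<'E'
from h import *
W=np.load('Wtray.npy')
for n,a,b,z,o in (('pump',(228,207),(222,69),.02,.024),('pliers',(283,203),(283,72),.022,.024),('short',(341,196),(342,75),.0205,.028),('long',(397,206),(402,69),.0205,.028)):
    a,b=wplane(W,[a,b],z)[:,:2]; d=(b-a)/np.linalg.norm(b-a); m=(a+b)/2
    print(n,m.round(4),np.linalg.norm(b-a).round(4),np.degrees(np.arctan2(d[1],d[0])).round(1),'grip',(m-o*d).round(4))
print(wplane(W,[(192,60),(434,64),(427,215),(193,212)],.026)[:,:2].round(3).tolist())
goto([.4274,-.161,.15],np.radians(-97.1))
E
```

```text
pump [0.435  0.2071] 0.1739 86.2 grip [0.4335 0.1831]
pliers [0.5073 0.1993] 0.1613 84.6 grip [0.505  0.1754]
short [0.5784 0.1958] 0.1494 85.0 grip [0.576  0.1679]
long [0.6508 0.1892] 0.1727 84.3 grip [0.6481 0.1614]
[[0.405, 0.311], [0.7, 0.281], [0.681, 0.09], [0.384, 0.12]]
d(cm) [-29.16  -8.07  18.03] a [-0.000e+00  1.000e-03  1.606e+00] j1,j6 now [0.2  0.29]
d(cm) [-29.16  -8.07  18.03] a [-1.000e-03 -0.000e+00 -1.535e+00] j1,j6 now [0.2  0.29]
```

Call:
carry_out([
  {"ax": 0, "ay": 0, "az": 1.606, "dx": -29.2, "dy": -8.1, "dz": 18, "jaw": 1},
  {"ax": 0, "ay": 0, "az": 1.606, "dx": -29.2, "dy": -8.1, "dz": 18, "jaw": 1},
  {"ax": 0, "ay": 0, "az": 1.606, "dx": -29.2, "dy": -8.1, "dz": 18, "jaw": 1},
  {"ax": 0, "ay": 0, "az": 1.606, "dx": -29.2, "dy": -8.1, "dz": 18, "jaw": 1},
  {"ax": 0, "ay": 0, "az": 1.606, "dx": -29.2, "dy": -8.1, "dz": 18, "jaw": 1},
  {"ax": 0, "ay": 0, "az": 1.606, "dx": -29.2, "dy": -8.1, "dz": 18, "jaw": 1},
  {"ax": 0, "ay": 0, "az": 1.606, "dx": -29.2, "dy": -8.1, "dz": 18, "jaw": 1},
  {"ax": 0, "ay": 0, "az": 1.606, "dx": -29.2, "dy": -8.1, "dz": 18, "jaw": 1},
  {"ax": 0, "ay": 0, "az": 1.606, "dx": -29.2, "dy": -8.1, "dz": 18, "jaw": 1},
  {"ax": 0, "ay": 0, "az": 1.606, "dx": -29.2, "dy": -8.1, "dz": 18, "jaw": 1},
  {"ax": 0, "ay": 0, "az": 1.606, "dx": -29.2, "dy": -8.1, "dz": 18, "jaw": 1},
  {"ax": 0, "ay": 0, "az": 1.606, "dx": -29.2, "dy": -8.1, "dz": 18, "jaw": 1},
])

```text
time: 4.25
ee_pos: [0.4274, -0.1611, 0.1506]
tcp_rot: [3.135, -0.196, -0.0]
force: [-0.3, -0.4, 0.4]
finger_gap: 0.0881
```

```bash
cat > look.py <<'E'
import sys
from h import *
n,z=sys.argv[1],float(sys.argv[2])
W=wpose(); im=ctrl.capture('wrist')
for d in ctrl.cut_out('wrist',n+'_grip')[:2]:
    v,u=np.nonzero(d['region']); P=wplane(W,np.c_[u,v],z); c,a,L,w=axis(P)
    print('cut',round(d['score'],2),c.round(4),np.degrees(np.arctan2(a[1],a[0])).round(1),'L,w',L.round(4),w.round(4),'px',u.mean().round(),v.mean().round())
for d in ctrl.look_for('wrist',n+'_grip')[:1]: print(round(d['score'],2),(W[:3,:3]@d['location']+W[:3,3]).round(4))
cv2.imwrite(f'pics/w_{n}.png',im[:,:,::-1]); np.save(f'W_{n}.npy',W)
print(ctrl.get_obs()['ee_pos'].round(4))
E
python3 look.py pliers .006; python3 -c "
from h import *
goto([.4274,-.161,.15],np.radians(-97.1))"
```

```text
cut 0.6 [ 0.4499 -0.1638] 171.7 L,w 0.1482 0.0554 px 310.0 209.0
0.6 [ 0.4448 -0.1684  0.0124]
[ 0.4278 -0.1606  0.1506]
d(cm) [-0.04  0.04  0.06] a [ 0.    -0.     0.003] j1,j6 now [-0.39  1.31]
d(cm) [-0.04  0.04  0.06] a [ 0.     0.    -3.138] j1,j6 now [-0.39  1.31]
```

View pics/w_pliers.png

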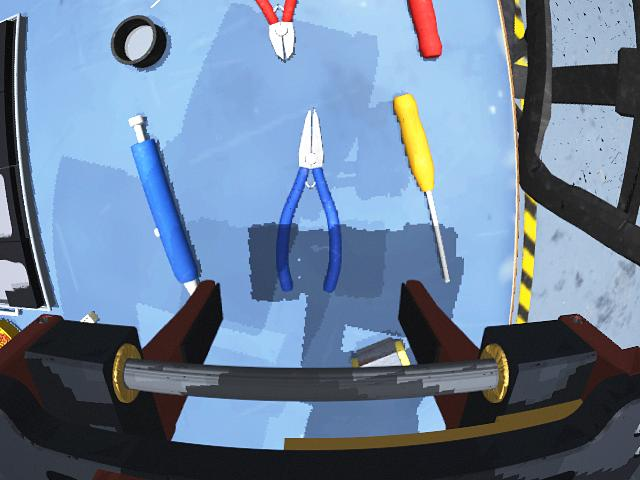

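Wrist view: pliers centred under the jaws, tip (313,108) and handle ends (286–332,292), which agrees with the top-camera estimate. Descending.

Call:
carry_out([
  {"ax": 0, "ay": 0, "az": 0.01, "dx": 0, "dy": 0, "dz": 5, "jaw": 1},
  {"ax": 0, "ay": 0, "az": 0.01, "dx": 0, "dy": 0, "dz": 9, "jaw": 1},
  {"ax": 0, "ay": 0, "az": 0.01, "dx": 0, "dy": 0, "dz": 12, "jaw": 1},
  {"ax": 0, "ay": 0, "az": 0.01, "dx": 0, "dy": 0, "dz": 13, "jaw": 1},
  {"ax": 0, "ay": 0, "az": 0.01, "dx": 0, "dy": 0, "dz": 13, "jaw": 1},
  {"ax": 0, "ay": 0, "az": 0.01, "dx": 0, "dy": 0, "dz": 13, "jaw": -1},
  {"ax": 0, "ay": 0, "az": 0.01, "dx": 0, "dy": 0, "dz": 13, "jaw": -1},
  {"ax": 0, "ay": 0, "az": 0.01, "dx": 0, "dy": 0, "dz": 13, "jaw": -1},
  {"ax": 0, "ay": 0, "az": 0.01, "dx": 0, "dy": 0, "dz": 13, "jaw": -1},
  {"ax": 0, "ay": 0, "az": 0.01, "dx": 0, "dy": 0, "dz": 13, "jaw": -1},
  {"ax": 0, "ay": 0, "az": 0.01, "dx": 0, "dy": 0, "dz": 13, "jaw": -1},
], force=20)

```text
time: 5.5
ee_pos: [0.4286, -0.1604, 0.0209]
tcp_rot: [3.134, -0.207, 0.001]
force: [-0.6, -0.3, 5.8]
finger_gap: 0.0503
```

```bash
python3 -c "
from h import *
goto([.5045,.1758,.10],np.radians(-5))"
```

```text
d(cm) [  3.11 -34.33  -7.92] a [ 1.000e-03 -0.000e+00 -1.616e+00] j1,j6 now [-0.38  1.32]
d(cm) [  3.11 -34.33  -7.92] a [-0.000e+00 -1.000e-03  1.526e+00] j1,j6 now [-0.38  1.32]
```

Call:
carry_out([
  {"ax": 0, "ay": 0, "az": 0, "dx": 0, "dy": 0, "dz": -3, "jaw": -1},
  {"ax": 0, "ay": 0, "az": 0, "dx": 0, "dy": 0, "dz": -7, "jaw": -1},
  {"ax": 0, "ay": 0, "az": -0.3, "dx": 0.5, "dy": -3, "dz": -10, "jaw": -1},
  {"ax": 0, "ay": 0, "az": -1.616, "dx": 3.1, "dy": -34.3, "dz": -10, "jaw": -1},
  {"ax": 0, "ay": 0, "az": -1.616, "dx": 3.1, "dy": -34.3, "dz": -10, "jaw": -1},
  {"ax": 0, "ay": 0, "az": -1.616, "dx": 3.1, "dy": -34.3, "dz": -10, "jaw": -1},
  {"ax": 0, "ay": 0, "az": -1.616, "dx": 3.1, "dy": -34.3, "dz": -10, "jaw": -1},
  {"ax": 0, "ay": 0, "az": -1.616, "dx": 3.1, "dy": -34.3, "dz": -10, "jaw": -1},
  {"ax": 0, "ay": 0, "az": -1.616, "dx": 3.1, "dy": -34.3, "dz": -10, "jaw": -1},
  {"ax": 0, "ay": 0, "az": -1.616, "dx": 3.1, "dy": -34.3, "dz": -10, "jaw": -1},
  {"ax": 0, "ay": 0, "az": -1.616, "dx": 3.1, "dy": -34.3, "dz": -10, "jaw": -1},
  {"ax": 0, "ay": 0, "az": -1.616, "dx": 3.1, "dy": -34.3, "dz": -10, "jaw": -1},
])

```text
time: 6.7
ee_pos: [0.5037, 0.1766, 0.1201]
tcp_rot: [-2.427, -1.994, 0.001]
force: [0.5, 0.2, -0.2]
finger_gap: 0.0503
```

Call:
carry_out([
  {"ax": 0, "ay": 0, "az": -0.1, "dx": 0, "dy": 0, "dz": 0, "jaw": -1},
  {"ax": 0, "ay": 0, "az": -0.1, "dx": 0, "dy": 0, "dz": 0, "jaw": -1},
  {"ax": 0, "ay": 0, "az": -0.1, "dx": 0, "dy": 0, "dz": 0, "jaw": -1},
])

```text
time: 7.0
ee_pos: [0.5039, 0.1757, 0.1203]
tcp_rot: [-2.336, -2.101, 0.001]
force: [0.1, 0.3, -1.1]
finger_gap: 0.0503
```

```bash
python3 look.py pliers .11; python3 -c "
from h import *
goto([.5046,.1773,.039],np.radians(-5))"
```

```text
cut 0.83 [0.5072 0.2064] -96.8 L,w 0.1294 0.0523 px 311.0 241.0
0.68 [0.5112 0.2036 0.1085]
[0.5041 0.1756 0.1204]
d(cm) [0.17 0.03 8.14] a [-0.     0.    -0.017] j1,j6 now [0.31 0.42]
d(cm) [0.17 0.03 8.14] a [0.    0.    3.124] j1,j6 now [0.31 0.42]
```

View pics/w_pliers.png

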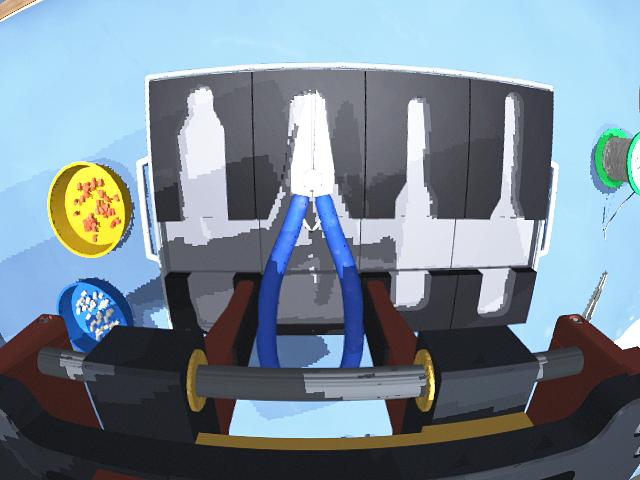

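Wrist view: pliers held centred, tip at (315,90) over the end of the pliers pocket (310,95). Lowering.

Call:
carry_out([
  {"ax": 0, "ay": 0, "az": -0.017, "dx": 0.2, "dy": 0, "dz": 4, "jaw": -1},
  {"ax": 0, "ay": 0, "az": -0.017, "dx": 0.2, "dy": 0, "dz": 6, "jaw": -1},
  {"ax": 0, "ay": 0, "az": -0.017, "dx": 0.2, "dy": 0, "dz": 7, "jaw": -1},
  {"ax": 0, "ay": 0, "az": -0.017, "dx": 0.2, "dy": 0, "dz": 7.6, "jaw": -1},
  {"ax": 0, "ay": 0, "az": -0.017, "dx": 0.2, "dy": 0, "dz": 8.1, "jaw": -1},
  {"ax": 0, "ay": 0, "az": -0.017, "dx": 0.2, "dy": 0, "dz": 8.1, "jaw": -1},
  {"ax": 0, "ay": 0, "az": -0.017, "dx": 0.2, "dy": 0, "dz": 8.1, "jaw": -1},
])

```text
time: 7.85
ee_pos: [0.5049, 0.1778, 0.0401]
tcp_rot: [2.315, 2.123, 0.002]
force: [-0.7, 0.3, 0.6]
finger_gap: 0.0505
```

Call:
carry_out([
  {"ax": 0, "ay": 0, "az": 0, "dx": 0, "dy": 0, "dz": 0.1, "jaw": -1},
  {"ax": 0, "ay": 0, "az": 0, "dx": 0, "dy": 0, "dz": 0.1, "jaw": 0.6},
  {"ax": 0, "ay": 0, "az": 0, "dx": 0, "dy": 0, "dz": 0.1, "jaw": 0.6},
  {"ax": 0, "ay": 0, "az": 0, "dx": 0, "dy": 0, "dz": 0.1, "jaw": 0.6},
  {"ax": 0, "ay": 0, "az": 0, "dx": 0, "dy": 0, "dz": 0.1, "jaw": 0.6},
  {"ax": 0, "ay": 0, "az": 0, "dx": 0, "dy": 0, "dz": -4, "jaw": 0.6},
  {"ax": 0, "ay": 0, "az": 0, "dx": 0, "dy": 0, "dz": -9, "jaw": 0.6},
  {"ax": 0, "ay": 0, "az": 0, "dx": 0, "dy": 0, "dz": -11, "jaw": 0.6},
  {"ax": 0, "ay": 0, "az": 0, "dx": 0, "dy": 0, "dz": -11, "jaw": 0.6},
])

```text
time: 8.75
ee_pos: [0.5064, 0.1784, 0.1527]
tcp_rot: [2.313, 2.122, 0.009]
force: [0.8, 0.4, -0.4]
finger_gap: 0.0703
```

```bash
python3 look.py pliers .024; cp pics/w_pliers.png pics/w_pliers_placed.png; python3 -c "
from h import *
goto([.4769,-.2552,.15],np.radians(100.4))"
```

```text
cut 0.97 [0.5072 0.1995] -95.5 L,w 0.1509 0.0538 px 308.0 214.0
0.91 [0.5102 0.1965 0.0292]
[0.5036 0.1775 0.1485]
d(cm) [-43.34   1.05  -0.12] a [-1.000e-03 -1.000e-03 -1.838e+00] j1,j6 now [0.32 0.4 ]
d(cm) [-43.34   1.05  -0.12] a [-1.000e-03  1.000e-03  1.303e+00] j1,j6 now [0.32 0.4 ]
```

View pics/w_pliers_placed.png

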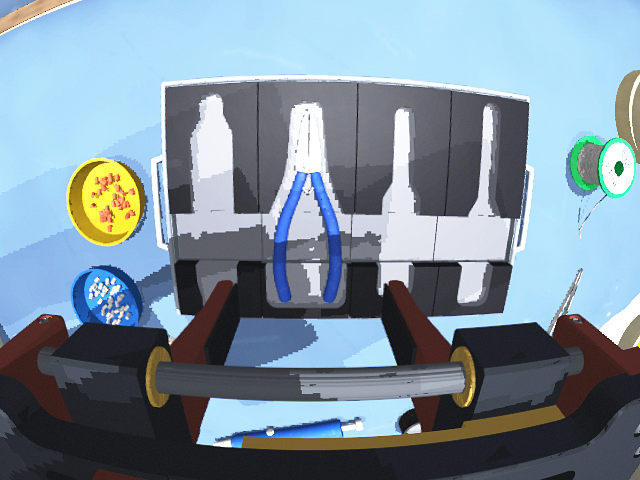

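Pliers seated inside the pocket outline, tip (308,105), tails (285–330,298). Now the longer screwdriver.

Call:
carry_out([
  {"ax": 0, "ay": 0, "az": -1.838, "dx": -43.3, "dy": 1, "dz": 0, "jaw": 0.6},
  {"ax": 0, "ay": 0, "az": -1.838, "dx": -43.3, "dy": 1, "dz": 0, "jaw": 0.6},
  {"ax": 0, "ay": 0, "az": -1.838, "dx": -43.3, "dy": 1, "dz": 0, "jaw": 0.6},
  {"ax": 0, "ay": 0, "az": -1.838, "dx": -43.3, "dy": 1, "dz": 0, "jaw": 0.6},
  {"ax": 0, "ay": 0, "az": -1.838, "dx": -43.3, "dy": 1, "dz": 0, "jaw": 0.6},
  {"ax": 0, "ay": 0, "az": -1.838, "dx": -43.3, "dy": 1, "dz": 0, "jaw": 0.6},
  {"ax": 0, "ay": 0, "az": -1.838, "dx": -43.3, "dy": 1, "dz": 0, "jaw": 0.6},
  {"ax": 0, "ay": 0, "az": -1.838, "dx": -43.3, "dy": 1, "dz": 0, "jaw": 0.6},
  {"ax": 0, "ay": 0, "az": -1.838, "dx": -43.3, "dy": 1, "dz": 0, "jaw": 0.6},
  {"ax": 0, "ay": 0, "az": -1.838, "dx": -43.3, "dy": 1, "dz": 0, "jaw": 0.6},
  {"ax": 0, "ay": 0, "az": -1.838, "dx": -43.3, "dy": 1, "dz": 0, "jaw": 0.6},
  {"ax": 0, "ay": 0, "az": -1.838, "dx": -43.3, "dy": 1, "dz": 0, "jaw": 0.6},
])

```text
time: 10.1
ee_pos: [0.4757, -0.2553, 0.1472]
tcp_rot: [0.003, -3.138, -0.003]
force: [-0.6, 0.6, 0.2]
finger_gap: 0.0703
```

```bash
python3 -c "
from h import *
goto([.4769,-.2552,.15],np.radians(100.4))"
```

```text
d(cm) [-0.12  0.01 -0.28] a [ 0.002 -0.003 -0.18 ] j1,j6 now [-0.51 -2.09]
d(cm) [-0.12  0.01 -0.28] a [-0.005 -0.003  2.962] j1,j6 now [-0.51 -2.09]
```

Call:
carry_out([
  {"ax": 0, "ay": 0, "az": -0.17, "dx": 0, "dy": 0, "dz": 0, "jaw": 0.6},
  {"ax": 0, "ay": 0, "az": -0.17, "dx": 0, "dy": 0, "dz": 0, "jaw": 0.6},
  {"ax": 0, "ay": 0, "az": -0.17, "dx": 0, "dy": 0, "dz": 0, "jaw": 0.6},
])

```text
time: 10.4
ee_pos: [0.4765, -0.2541, 0.1481]
tcp_rot: [0.259, -3.129, -0.002]
force: [0.6, -0.7, -0.4]
finger_gap: 0.0708
```

```bash
python3 look.py long_driver .009;  python3 -c "
from h import *
goto([.4769,-.2552,.021],np.radians(100.4))"
```

```text
cut 0.76 [ 0.4508 -0.2597] 10.6 L,w 0.1639 0.0188 px 309.0 228.0
cut 0.49 [0.4802 0.1055] -4.0 L,w 0.1129 0.0205 px 623.0 293.0
0.85 [ 0.4773 -0.2554  0.0159]
[ 0.4769 -0.2543  0.1489]
d(cm) [ 1.000e-02 -1.000e-01  1.279e+01] a [ 0.001 -0.001 -0.016] j1,j6 now [-0.51 -2.25]
d(cm) [ 1.000e-02 -1.000e-01  1.279e+01] a [-1.000e-03 -1.000e-03  3.126e+00] j1,j6 now [-0.51 -2.25]
```

View pics/w_long_driver.png

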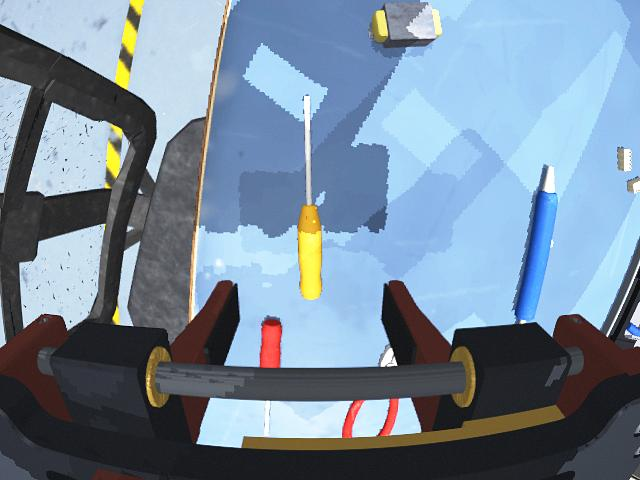

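Long driver is under the jaws: tip (307,97), handle (310,205–298). Pick.

Call:
carry_out([
  {"ax": 0, "ay": 0, "az": -0.01, "dx": 0, "dy": -0.05, "dz": 5, "jaw": 0.6},
  {"ax": 0, "ay": 0, "az": -0.01, "dx": 0, "dy": -0.05, "dz": 9, "jaw": 0.4},
  {"ax": 0, "ay": 0, "az": -0.01, "dx": 0, "dy": -0.05, "dz": 12, "jaw": 0.2},
  {"ax": 0, "ay": 0, "az": -0.01, "dx": 0, "dy": -0.05, "dz": 12.8, "jaw": 0.2},
  {"ax": 0, "ay": 0, "az": -0.01, "dx": 0, "dy": -0.05, "dz": 12.8, "jaw": 0},
  {"ax": 0, "ay": 0, "az": -0.01, "dx": 0, "dy": -0.05, "dz": 12.8, "jaw": -1},
  {"ax": 0, "ay": 0, "az": -0.01, "dx": 0, "dy": -0.05, "dz": 12.8, "jaw": -1},
  {"ax": 0, "ay": 0, "az": -0.01, "dx": 0, "dy": -0.05, "dz": 12.8, "jaw": -1},
  {"ax": 0, "ay": 0, "az": -0.01, "dx": 0, "dy": -0.05, "dz": 12.8, "jaw": -1},
  {"ax": 0, "ay": 0, "az": -0.01, "dx": 0, "dy": -0.05, "dz": 12.8, "jaw": -1},
  {"ax": 0, "ay": 0, "az": -0.01, "dx": 0, "dy": -0.05, "dz": 12.8, "jaw": -1},
  {"ax": 0, "ay": 0, "az": -0.01, "dx": 0, "dy": -0.05, "dz": 12.8, "jaw": -1},
], force=20)

```text
time: 11.75
ee_pos: [0.4779, -0.2554, 0.0224]
tcp_rot: [-0.279, 3.128, -0.001]
force: [-0.4, 0.5, 7.4]
finger_gap: 0.0183
```

```bash
python3 -c "
from h import *
goto([.648,.1623,.12],np.radians(-5))"
```

```text
d(cm) [-24.15  38.09  -9.76] a [0.    0.002 1.836] j1,j6 now [-0.51 -2.26]
d(cm) [-24.15  38.09  -9.76] a [-0.002  0.    -1.306] j1,j6 now [-0.51 -2.26]
```

Call:
carry_out([
  {"ax": 0, "ay": 0, "az": 0, "dx": 0, "dy": 0, "dz": -3, "jaw": -1},
  {"ax": 0, "ay": 0, "az": 0, "dx": 0, "dy": 0, "dz": -7, "jaw": -1},
  {"ax": 0, "ay": 0, "az": 1.836, "dx": -24.1, "dy": 38.1, "dz": -10, "jaw": -1},
  {"ax": 0, "ay": 0, "az": 1.836, "dx": -24.1, "dy": 38.1, "dz": -10, "jaw": -1},
  {"ax": 0, "ay": 0, "az": 1.836, "dx": -24.1, "dy": 38.1, "dz": -10, "jaw": -1},
  {"ax": 0, "ay": 0, "az": 1.836, "dx": -24.1, "dy": 38.1, "dz": -10, "jaw": -1},
  {"ax": 0, "ay": 0, "az": 1.836, "dx": -24.1, "dy": 38.1, "dz": -10, "jaw": -1},
  {"ax": 0, "ay": 0, "az": 1.836, "dx": -24.1, "dy": 38.1, "dz": -10, "jaw": -1},
  {"ax": 0, "ay": 0, "az": 1.836, "dx": -24.1, "dy": 38.1, "dz": -10, "jaw": -1},
  {"ax": 0, "ay": 0, "az": 1.836, "dx": -24.1, "dy": 38.1, "dz": -10, "jaw": -1},
  {"ax": 0, "ay": 0, "az": 1.836, "dx": -24.1, "dy": 38.1, "dz": -10, "jaw": -1},
  {"ax": 0, "ay": 0, "az": 1.836, "dx": -24.1, "dy": 38.1, "dz": -10, "jaw": -1},
])

```text
time: 12.95
ee_pos: [0.6481, 0.1663, 0.1221]
tcp_rot: [1.834, 2.55, 0.003]
force: [0.2, -0.3, -0.6]
finger_gap: 0.0181
```

```bash
python3 -c "
from h import *
goto([.648,.1623,.12],np.radians(-5))"
```

```text
d(cm) [-0.38 -0.14  0.21] a [ 0.002 -0.001  0.411] j1,j6 now [ 0.23 -0.09]
d(cm) [-0.38 -0.14  0.21] a [ 1.00e-03  2.00e-03 -2.73e+00] j1,j6 now [ 0.23 -0.09]
```

Call:
carry_out([
  {"ax": 0, "ay": 0, "az": 0.411, "dx": 0, "dy": 0, "dz": 0, "jaw": -1},
  {"ax": 0, "ay": 0, "az": 0.411, "dx": 0, "dy": 0, "dz": 0, "jaw": -1},
  {"ax": 0, "ay": 0, "az": 0.411, "dx": 0, "dy": 0, "dz": 0, "jaw": -1},
  {"ax": 0, "ay": 0, "az": 0.411, "dx": 0, "dy": 0, "dz": 0, "jaw": -1},
  {"ax": 0, "ay": 0, "az": 0.411, "dx": 0, "dy": 0, "dz": 0, "jaw": -1},
])

```text
time: 13.45
ee_pos: [0.6468, 0.1625, 0.1214]
tcp_rot: [-2.309, -2.131, 0.0]
force: [1.0, 0.1, -0.5]
finger_gap: 0.0179
```

```bash
python3 look.py long_driver .108;  python3 -c "
from h import *
goto([.648,.1623,.0375],np.radians(-5))"
```

```text
cut 0.91 [0.6494 0.1993] -94.2 L,w 0.1451 0.019 px 310.0 262.0
0.95 [0.6483 0.1752 0.1131]
[0.6469 0.1625 0.1215]
d(cm) [-0.01  0.11  8.4 ] a [-0.    -0.     0.006] j1,j6 now [0.23 0.31]
d(cm) [-0.01  0.11  8.4 ] a [ 0.    -0.    -3.136] j1,j6 now [0.23 0.31]
```

View pics/w_long_driver.png

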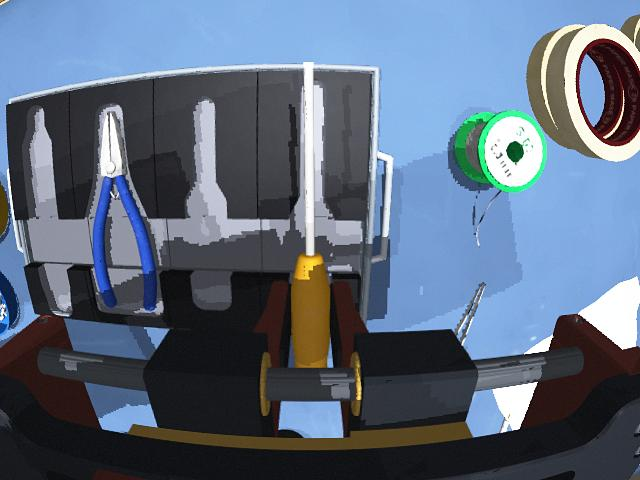

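```bash
python3 - <<'E'
from h import *
W=np.load('W_long_driver.npy')
d=np.array([np.cos(np.radians(85)),np.sin(np.radians(85))])
print('pocket tip, handle',wplane(W,[(318,83),(314,218)],.018).round(4).tolist(),'pred tip',np.array([.648,.1623])+.114*d)
print('driver tip pts',[wplane(W,[(308,63)],z).round(4).tolist() for z in (.10,.108,.115)],'pred',np.array([.6469,.1625])+.109*d)
print('axis at handle front',wplane(W,[(309,254)],.108).round(4))
im=cv2.imread('pics/w_long_driver.png'); cv2.imwrite('pics/crop.png',cv2.resize(im[55:320,240:390],None,fx=2.2,fy=2.2))
E
```

```text
pocket tip, handle [[0.661, 0.2744, 0.018], [0.6513, 0.1838, 0.018]] pred tip [0.65793575 0.2758662 ]
driver tip pts [[[0.6547, 0.2728, 0.1]], [[0.6546, 0.2712, 0.108]], [[0.6545, 0.2699, 0.115]]] pred [0.65639998 0.27108522]
axis at handle front [[0.6484 0.1883 0.108 ]]
```

View pics/crop.png

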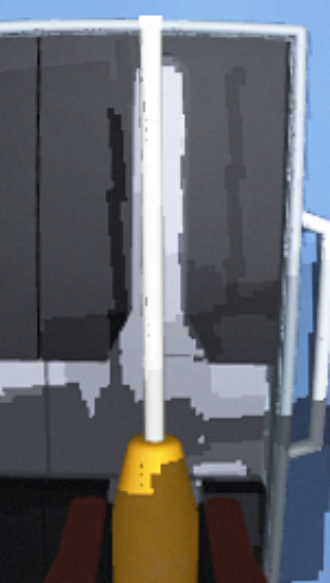

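The pocket's blade slot is centred near column 312 and the blade at 308, so shift about 2.3 mm toward tool +y and lower.

Call:
carry_out([
  {"ax": 0, "ay": 0, "az": 0.012, "dx": 0, "dy": 0.22, "dz": 4, "jaw": -1},
  {"ax": 0, "ay": 0, "az": 0.012, "dx": 0, "dy": 0.22, "dz": 6, "jaw": -1},
  {"ax": 0, "ay": 0, "az": 0.012, "dx": 0, "dy": 0.22, "dz": 7, "jaw": -1},
  {"ax": 0, "ay": 0, "az": 0.012, "dx": 0, "dy": 0.22, "dz": 7.7, "jaw": -1},
  {"ax": 0, "ay": 0, "az": 0.012, "dx": 0, "dy": 0.22, "dz": 8.3, "jaw": -1},
  {"ax": 0, "ay": 0, "az": 0.012, "dx": 0, "dy": 0.22, "dz": 8.4, "jaw": -1},
  {"ax": 0, "ay": 0, "az": 0.012, "dx": 0, "dy": 0.22, "dz": 8.4, "jaw": -1},
])

```text
time: 14.3
ee_pos: [0.6496, 0.1625, 0.0381]
tcp_rot: [2.324, 2.113, 0.001]
force: [0.2, 1.0, 0.0]
finger_gap: 0.018
```

Call:
carry_out([
  {"ax": 0, "ay": 0, "az": 0, "dx": 0, "dy": 0, "dz": 0.05, "jaw": -1},
  {"ax": 0, "ay": 0, "az": 0, "dx": 0, "dy": 0, "dz": 0.05, "jaw": -0.2},
  {"ax": 0, "ay": 0, "az": 0, "dx": 0, "dy": 0, "dz": 0.05, "jaw": -0.2},
  {"ax": 0, "ay": 0, "az": 0, "dx": 0, "dy": 0, "dz": 0.05, "jaw": -0.2},
  {"ax": 0, "ay": 0, "az": 0, "dx": 0, "dy": 0, "dz": 0.05, "jaw": -0.2},
  {"ax": 0, "ay": 0, "az": 0, "dx": 0, "dy": 0, "dz": -4, "jaw": -0.2},
  {"ax": 0, "ay": 0, "az": 0, "dx": 0, "dy": 0, "dz": -9, "jaw": -0.2},
  {"ax": 0, "ay": 0, "az": 0, "dx": 0, "dy": 0, "dz": -11, "jaw": -0.2},
  {"ax": 0, "ay": 0, "az": 0, "dx": 0, "dy": 0, "dz": -11, "jaw": -0.2},
  {"ax": 0, "ay": 0, "az": 0, "dx": 0, "dy": 0, "dz": -11, "jaw": -0.2},
])

```text
time: 15.3
ee_pos: [0.649, 0.1624, 0.1473]
tcp_rot: [2.324, 2.113, 0.0]
force: [-0.1, -0.2, -0.5]
finger_gap: 0.0353
```

```bash
python3 look.py long_driver .024;  python3 -c "
from h import *
goto([.6017,-.2704,.15],np.radians(-87.8))"
```

```text
cut 0.83 [0.6524 0.1896] -94.3 L,w 0.163 0.0194 px 311.0 229.0
0.87 [0.6466 0.1595 0.0275]
[0.648  0.1621 0.1455]
d(cm) [-43.5   -0.5   -0.41] a [-0.002  0.003  1.437] j1,j6 now [0.23 0.32]
d(cm) [-43.5   -0.5   -0.41] a [-0.003 -0.002 -1.704] j1,j6 now [0.23 0.32]
```

View pics/w_long_driver.png

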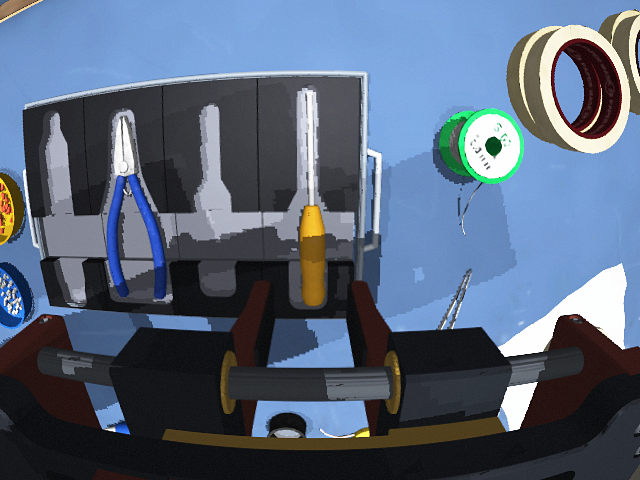

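Long driver seated within its outline: tip (309,90), handle end (313,303). Now the short driver.

Call:
carry_out([
  {"ax": 0, "ay": 0, "az": 1.437, "dx": -43.5, "dy": -0.5, "dz": -0.4, "jaw": 0},
  {"ax": 0, "ay": 0, "az": 1.437, "dx": -43.5, "dy": -0.5, "dz": -0.4, "jaw": 0},
  {"ax": 0, "ay": 0, "az": 1.437, "dx": -43.5, "dy": -0.5, "dz": -0.4, "jaw": 0},
  {"ax": 0, "ay": 0, "az": 1.437, "dx": -43.5, "dy": -0.5, "dz": -0.4, "jaw": 0},
  {"ax": 0, "ay": 0, "az": 1.437, "dx": -43.5, "dy": -0.5, "dz": -0.4, "jaw": 0},
  {"ax": 0, "ay": 0, "az": 1.437, "dx": -43.5, "dy": -0.5, "dz": -0.4, "jaw": 0},
  {"ax": 0, "ay": 0, "az": 1.437, "dx": -43.5, "dy": -0.5, "dz": -0.4, "jaw": 0},
  {"ax": 0, "ay": 0, "az": 1.437, "dx": -43.5, "dy": -0.5, "dz": -0.4, "jaw": 0},
  {"ax": 0, "ay": 0, "az": 1.437, "dx": -43.5, "dy": -0.5, "dz": -0.4, "jaw": 0},
  {"ax": 0, "ay": 0, "az": 1.437, "dx": -43.5, "dy": -0.5, "dz": -0.4, "jaw": 0.2},
  {"ax": 0, "ay": 0, "az": 1.437, "dx": -43.5, "dy": -0.5, "dz": -0.4, "jaw": 0.2},
  {"ax": 0, "ay": 0, "az": 1.437, "dx": -43.5, "dy": -0.5, "dz": -0.4, "jaw": 0.2},
])

```text
time: 16.65
ee_pos: [0.6023, -0.2696, 0.1501]
tcp_rot: [-3.14, -0.065, 0.003]
force: [0.5, -0.5, 0.3]
finger_gap: 0.0527
```

```bash
python3 look.py short_driver .009;  python3 -c "
from h import *
goto([.6017,-.2704,.022],np.radians(-87.8))"
```

```text
cut 0.61 [ 0.6282 -0.2695] -176.1 L,w 0.1438 0.0191 px 312.0 221.0
0.82 [ 0.61   -0.2724  0.016 ]
[ 0.6029 -0.2691  0.151 ]
d(cm) [-0.12  0.13 12.9 ] a [-0.     0.001  0.003] j1,j6 now [-0.44  1.09]
d(cm) [-0.12  0.13 12.9 ] a [-1.000e-03 -1.000e-03 -3.138e+00] j1,j6 now [-0.44  1.09]
```

View pics/w_short_driver.png

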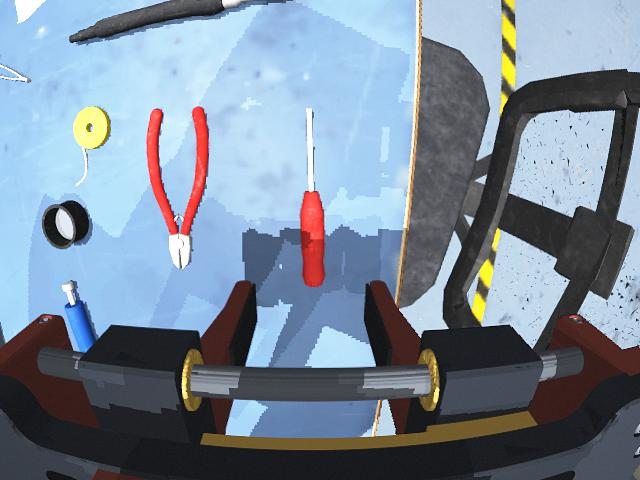

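Red driver centred: tip (309,108), handle (312,190–287). Pick.

Call:
carry_out([
  {"ax": 0, "ay": 0, "az": -0.012, "dx": -0.15, "dy": 0.17, "dz": 5, "jaw": 0.2},
  {"ax": 0, "ay": 0, "az": -0.012, "dx": -0.15, "dy": 0.17, "dz": 9, "jaw": 0.2},
  {"ax": 0, "ay": 0, "az": -0.012, "dx": -0.15, "dy": 0.17, "dz": 12, "jaw": 0.2},
  {"ax": 0, "ay": 0, "az": -0.012, "dx": -0.15, "dy": 0.17, "dz": 12.9, "jaw": 0.2},
  {"ax": 0, "ay": 0, "az": -0.012, "dx": -0.15, "dy": 0.17, "dz": 12.9, "jaw": 0},
  {"ax": 0, "ay": 0, "az": -0.012, "dx": -0.15, "dy": 0.17, "dz": 12.9, "jaw": -1},
  {"ax": 0, "ay": 0, "az": -0.012, "dx": -0.15, "dy": 0.17, "dz": 12.9, "jaw": -1},
  {"ax": 0, "ay": 0, "az": -0.012, "dx": -0.15, "dy": 0.17, "dz": 12.9, "jaw": -1},
  {"ax": 0, "ay": 0, "az": -0.012, "dx": -0.15, "dy": 0.17, "dz": 12.9, "jaw": -1},
  {"ax": 0, "ay": 0, "az": -0.012, "dx": -0.15, "dy": 0.17, "dz": 12.9, "jaw": -1},
  {"ax": 0, "ay": 0, "az": -0.012, "dx": -0.15, "dy": 0.17, "dz": 12.9, "jaw": -1},
  {"ax": 0, "ay": 0, "az": -0.012, "dx": -0.15, "dy": 0.17, "dz": 12.9, "jaw": -1},
], force=20)

```text
time: 18.0
ee_pos: [0.6023, -0.2723, 0.0237]
tcp_rot: [3.14, 0.08, 0.003]
force: [-0.8, 1.1, 5.8]
finger_gap: 0.018
```

```bash
python3 -c "
from h import *
goto([.5765,.1688,.12],np.radians(-5))"
```

```text
d(cm) [ -0.32 -44.17  -9.66] a [ 2.000e-03 -1.000e-03 -1.433e+00] j1,j6 now [-0.44  1.08]
d(cm) [ -0.32 -44.17  -9.66] a [-1.000e-03 -2.000e-03  1.709e+00] j1,j6 now [-0.44  1.08]
```

Call:
carry_out([
  {"ax": 0, "ay": 0, "az": 0, "dx": 0, "dy": 0, "dz": -3, "jaw": -1},
  {"ax": 0, "ay": 0, "az": 0, "dx": 0, "dy": 0, "dz": -7, "jaw": -1},
  {"ax": 0, "ay": 0, "az": -1.433, "dx": -0.3, "dy": -44.2, "dz": -9.7, "jaw": -1},
  {"ax": 0, "ay": 0, "az": -1.433, "dx": -0.3, "dy": -44.2, "dz": -9.7, "jaw": -1},
  {"ax": 0, "ay": 0, "az": -1.433, "dx": -0.3, "dy": -44.2, "dz": -9.7, "jaw": -1},
  {"ax": 0, "ay": 0, "az": -1.433, "dx": -0.3, "dy": -44.2, "dz": -9.7, "jaw": -1},
  {"ax": 0, "ay": 0, "az": -1.433, "dx": -0.3, "dy": -44.2, "dz": -9.7, "jaw": -1},
  {"ax": 0, "ay": 0, "az": -1.433, "dx": -0.3, "dy": -44.2, "dz": -9.7, "jaw": -1},
  {"ax": 0, "ay": 0, "az": -1.433, "dx": -0.3, "dy": -44.2, "dz": -9.7, "jaw": -1},
  {"ax": 0, "ay": 0, "az": -1.433, "dx": -0.3, "dy": -44.2, "dz": -9.7, "jaw": -1},
  {"ax": 0, "ay": 0, "az": -1.433, "dx": -0.3, "dy": -44.2, "dz": -9.7, "jaw": -1},
  {"ax": 0, "ay": 0, "az": -1.433, "dx": -0.3, "dy": -44.2, "dz": -9.7, "jaw": -1},
])

```text
time: 19.2
ee_pos: [0.5759, 0.1743, 0.1202]
tcp_rot: [2.305, 2.134, 0.003]
force: [-0.7, -0.9, -0.9]
finger_gap: 0.018
```

```bash
python3 -c "
from h import *
goto([.5765,.1688,.12],np.radians(-5))"
```

```text
d(cm) [-0.55  0.1   0.02] a [ 0.002 -0.001  0.01 ] j1,j6 now [0.27 0.35]
d(cm) [-0.55  0.1   0.02] a [ 2.000e-03  2.000e-03 -3.131e+00] j1,j6 now [0.27 0.35]
```

Call:
carry_out([
  {"ax": 0, "ay": 0, "az": 0, "dx": 0, "dy": 0, "dz": 0, "jaw": -1},
  {"ax": 0, "ay": 0, "az": 0, "dx": 0, "dy": 0, "dz": 0, "jaw": -1},
])

```text
time: 19.4
ee_pos: [0.5759, 0.169, 0.1194]
tcp_rot: [-2.319, -2.12, 0.001]
force: [-0.6, -0.3, -0.4]
finger_gap: 0.0181
```

```bash
python3 look.py short_driver .108;  python3 -c "
from h import *
goto([.5765,.1695,.0387],np.radians(-5))
im=cv2.imread('pics/w_short_driver.png'); cv2.imwrite('pics/crop2.png',cv2.resize(im[50:320,220:400],None,fx=2.2,fy=2.2))"
```

```text
cut 0.86 [0.5786 0.2007] -95.0 L,w 0.132 0.0186 px 310.0 268.0
0.79 [0.5768 0.1799 0.1115]
[0.5761 0.1683 0.1194]
d(cm) [0.12 0.03 8.07] a [-0.     0.    -0.003] j1,j6 now [0.26 0.35]
d(cm) [0.12 0.03 8.07] a [0.    0.    3.139] j1,j6 now [0.26 0.35]
```

View pics/crop2.png

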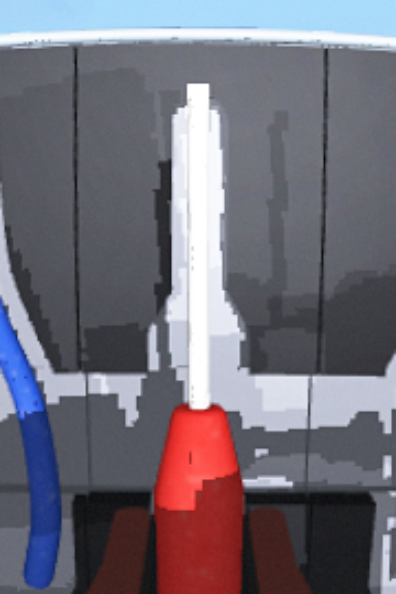

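Blade (column 198) is centred on its pocket (172–225). Lowering.

Call:
carry_out([
  {"ax": 0, "ay": 0, "az": 0, "dx": 0.1, "dy": 0.03, "dz": 4, "jaw": -1},
  {"ax": 0, "ay": 0, "az": 0, "dx": 0.1, "dy": 0.03, "dz": 6, "jaw": -1},
  {"ax": 0, "ay": 0, "az": 0, "dx": 0.1, "dy": 0.03, "dz": 7, "jaw": -1},
  {"ax": 0, "ay": 0, "az": 0, "dx": 0.1, "dy": 0.03, "dz": 7.6, "jaw": -1},
  {"ax": 0, "ay": 0, "az": 0, "dx": 0.1, "dy": 0.03, "dz": 8, "jaw": -1},
  {"ax": 0, "ay": 0, "az": 0, "dx": 0.1, "dy": 0.03, "dz": 8.1, "jaw": -1},
  {"ax": 0, "ay": 0, "az": 0, "dx": 0.1, "dy": 0.03, "dz": 8.1, "jaw": -1},
])

```text
time: 20.25
ee_pos: [0.577, 0.1704, 0.0391]
tcp_rot: [2.316, 2.122, 0.002]
force: [-0.3, -0.6, 0.1]
finger_gap: 0.0178
```

Call:
carry_out([
  {"ax": 0, "ay": 0, "az": 0, "dx": 0, "dy": 0, "dz": 0, "jaw": -0.2},
  {"ax": 0, "ay": 0, "az": 0, "dx": 0, "dy": 0, "dz": 0, "jaw": -0.2},
  {"ax": 0, "ay": 0, "az": 0, "dx": 0, "dy": 0, "dz": 0, "jaw": -0.2},
  {"ax": 0, "ay": 0, "az": 0, "dx": 0, "dy": 0, "dz": 0, "jaw": -0.2},
  {"ax": 0, "ay": 0, "az": 0, "dx": 0, "dy": 0, "dz": -4, "jaw": -0.2},
  {"ax": 0, "ay": 0, "az": 0, "dx": 0, "dy": 0, "dz": -9, "jaw": -0.2},
  {"ax": 0, "ay": 0, "az": 0, "dx": 0, "dy": 0, "dz": -11, "jaw": -0.2},
  {"ax": 0, "ay": 0, "az": 0, "dx": 0, "dy": 0, "dz": -11, "jaw": -0.2},
  {"ax": 0, "ay": 0, "az": 0, "dx": 0, "dy": 0, "dz": -11, "jaw": -0.2},
])

```text
time: 21.15
ee_pos: [0.5763, 0.1703, 0.1485]
tcp_rot: [2.316, 2.122, 0.001]
force: [-0.2, -0.5, -0.1]
finger_gap: 0.035
```

```bash
python3 look.py short_driver .024;  python3 -c "
from h import *
goto([.4844,-.0396,.15],np.radians(97.8))"
```

```text
cut 0.87 [0.5787 0.1969] -94.9 L,w 0.1413 0.0183 px 310.0 226.0
0.94 [0.5758 0.1761 0.0308]
[0.5754 0.1701 0.1468]
d(cm) [-21.68  -7.24  -0.27] a [-0.003 -0.002 -1.794] j1,j6 now [0.27 0.35]
d(cm) [-21.68  -7.24  -0.27] a [-0.002  0.003  1.348] j1,j6 now [0.27 0.35]
```

Short driver's mid measures (0.5787, 0.1969) against the pocket's (0.578, 0.197), so it is seated. Now the pump.

Call:
carry_out([
  {"ax": 0, "ay": 0, "az": -1.794, "dx": -21.7, "dy": -7.2, "dz": 0, "jaw": 0},
  {"ax": 0, "ay": 0, "az": -1.794, "dx": -21.7, "dy": -7.2, "dz": 0, "jaw": 0},
  {"ax": 0, "ay": 0, "az": -1.794, "dx": -21.7, "dy": -7.2, "dz": 0, "jaw": 0},
  {"ax": 0, "ay": 0, "az": -1.794, "dx": -21.7, "dy": -7.2, "dz": 0, "jaw": 0},
  {"ax": 0, "ay": 0, "az": -1.794, "dx": -21.7, "dy": -7.2, "dz": 0, "jaw": 0},
  {"ax": 0, "ay": 0, "az": -1.794, "dx": -21.7, "dy": -7.2, "dz": 0, "jaw": 0},
  {"ax": 0, "ay": 0, "az": -1.794, "dx": -21.7, "dy": -7.2, "dz": 0, "jaw": 0},
  {"ax": 0, "ay": 0, "az": -1.794, "dx": -21.7, "dy": -7.2, "dz": 0, "jaw": 0.2},
  {"ax": 0, "ay": 0, "az": -1.794, "dx": -21.7, "dy": -7.2, "dz": 0, "jaw": 0.2},
  {"ax": 0, "ay": 0, "az": -1.794, "dx": -21.7, "dy": -7.2, "dz": 0, "jaw": 0.2},
  {"ax": 0, "ay": 0, "az": -1.794, "dx": -21.7, "dy": -7.2, "dz": 0, "jaw": 0.2},
  {"ax": 0, "ay": 0, "az": -1.794, "dx": -21.7, "dy": -7.2, "dz": 0, "jaw": 0.2},
])

```text
time: 22.5
ee_pos: [0.485, -0.0395, 0.1472]
tcp_rot: [0.193, -3.133, -0.001]
force: [0.2, 0.2, -0.6]
finger_gap: 0.052
```

```bash
python3 look.py pump .0105;  python3 -c "
from h import *
goto([.4844,-.0396,.023],np.radians(97.8))"
```

```text
cut 0.74 [ 0.4618 -0.044 ] 8.1 L,w 0.1673 0.0241 px 308.0 203.0
cut 0.28 [0.5112 0.2107] 83.9 L,w 0.1588 0.0558 px 547.0 290.0
0.62 [ 0.4568 -0.0448  0.0144]
[ 0.4852 -0.0395  0.1475]
d(cm) [ 6.000e-02 -1.000e-02  1.245e+01] a [ 0.    -0.002 -0.022] j1,j6 now [-0.11 -1.79]
d(cm) [ 6.000e-02 -1.000e-02  1.245e+01] a [-3.000e-03 -1.000e-03  3.119e+00] j1,j6 now [-0.11 -1.79]
```

View pics/w_pump.png

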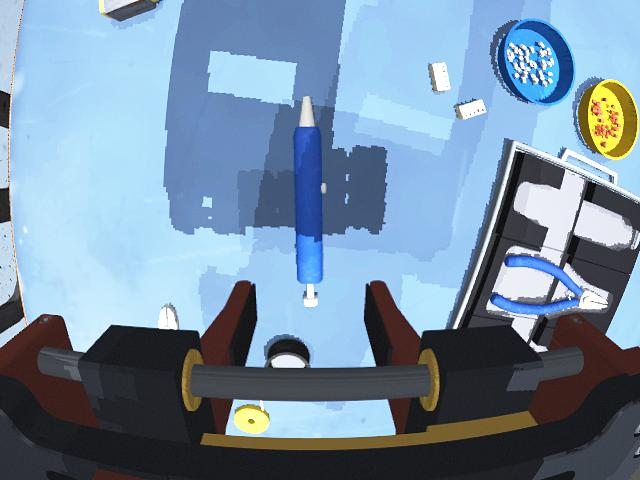

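Pump under the jaws: nozzle (307,97), plunger (310,300), side button at (323,187), clear of the pads.

Call:
carry_out([
  {"ax": 0, "ay": 0, "az": -0.015, "dx": 0, "dy": -0.05, "dz": 5, "jaw": 0.2},
  {"ax": 0, "ay": 0, "az": -0.015, "dx": 0, "dy": -0.05, "dz": 9, "jaw": 0.2},
  {"ax": 0, "ay": 0, "az": -0.015, "dx": 0, "dy": -0.05, "dz": 12, "jaw": 0.2},
  {"ax": 0, "ay": 0, "az": -0.015, "dx": 0, "dy": -0.05, "dz": 12.5, "jaw": 0.2},
  {"ax": 0, "ay": 0, "az": -0.015, "dx": 0, "dy": -0.05, "dz": 12.5, "jaw": 0},
  {"ax": 0, "ay": 0, "az": -0.015, "dx": 0, "dy": -0.05, "dz": 12.5, "jaw": -1},
  {"ax": 0, "ay": 0, "az": -0.015, "dx": 0, "dy": -0.05, "dz": 12.5, "jaw": -1},
  {"ax": 0, "ay": 0, "az": -0.015, "dx": 0, "dy": -0.05, "dz": 12.5, "jaw": -1},
  {"ax": 0, "ay": 0, "az": -0.015, "dx": 0, "dy": -0.05, "dz": 12.5, "jaw": -1},
  {"ax": 0, "ay": 0, "az": -0.015, "dx": 0, "dy": -0.05, "dz": 12.5, "jaw": -1},
  {"ax": 0, "ay": 0, "az": -0.015, "dx": 0, "dy": -0.05, "dz": 12.5, "jaw": -1},
  {"ax": 0, "ay": 0, "az": -0.015, "dx": 0, "dy": -0.05, "dz": 12.5, "jaw": -1},
], force=20)

```text
time: 23.85
ee_pos: [0.4867, -0.0401, 0.0246]
tcp_rot: [-0.207, 3.133, -0.001]
force: [-0.4, -0.2, 7.6]
finger_gap: 0.0208
```

```bash
python3 -c "
from h import *
goto([.4312,.1835,.12],np.radians(-5))"
```

```text
d(cm) [ 2.54 22.9  -9.55] a [1.00e-03 2.00e-03 1.79e+00] j1,j6 now [-0.11 -1.81]
d(cm) [ 2.54 22.9  -9.55] a [-2.000e-03  1.000e-03 -1.352e+00] j1,j6 now [-0.11 -1.81]
```

Call:
carry_out([
  {"ax": 0, "ay": 0, "az": 0, "dx": 0, "dy": 0, "dz": -4, "jaw": -1},
  {"ax": 0, "ay": 0, "az": 0, "dx": 0, "dy": 0, "dz": -9.5, "jaw": -1},
  {"ax": 0, "ay": 0, "az": 1.79, "dx": 2.5, "dy": 22.9, "dz": -9.5, "jaw": -1},
  {"ax": 0, "ay": 0, "az": 1.79, "dx": 2.5, "dy": 22.9, "dz": -9.5, "jaw": -1},
  {"ax": 0, "ay": 0, "az": 1.79, "dx": 2.5, "dy": 22.9, "dz": -9.5, "jaw": -1},
  {"ax": 0, "ay": 0, "az": 1.79, "dx": 2.5, "dy": 22.9, "dz": -9.5, "jaw": -1},
  {"ax": 0, "ay": 0, "az": 1.79, "dx": 2.5, "dy": 22.9, "dz": -9.5, "jaw": -1},
  {"ax": 0, "ay": 0, "az": 1.79, "dx": 2.5, "dy": 22.9, "dz": -9.5, "jaw": -1},
  {"ax": 0, "ay": 0, "az": 1.79, "dx": 2.5, "dy": 22.9, "dz": -9.5, "jaw": -1},
  {"ax": 0, "ay": 0, "az": 1.79, "dx": 2.5, "dy": 22.9, "dz": -9.5, "jaw": -1},
  {"ax": 0, "ay": 0, "az": 1.79, "dx": 2.5, "dy": 22.9, "dz": -9.5, "jaw": -1},
  {"ax": 0, "ay": 0, "az": 1.79, "dx": 2.5, "dy": 22.9, "dz": -9.5, "jaw": -1},
])

```text
time: 25.05
ee_pos: [0.4309, 0.1838, 0.1189]
tcp_rot: [1.864, 2.528, 0.001]
force: [1.1, 0.4, -1.5]
finger_gap: 0.0211
```

```bash
python3 -c "
from h import *
goto([.4312,.182,.12],np.radians(-5))"
```

```text
d(cm) [-0.18 -0.03 -0.11] a [ 0.001 -0.     0.387] j1,j6 now [0.38 0.08]
d(cm) [-0.18 -0.03 -0.11] a [ 0.000e+00  1.000e-03 -2.754e+00] j1,j6 now [0.38 0.08]
```

Call:
carry_out([
  {"ax": 0, "ay": 0, "az": 0.387, "dx": -0.1, "dy": 0, "dz": 0, "jaw": -1},
  {"ax": 0, "ay": 0, "az": 0.387, "dx": -0.1, "dy": 0, "dz": 0, "jaw": -1},
  {"ax": 0, "ay": 0, "az": 0.387, "dx": -0.1, "dy": 0, "dz": 0, "jaw": -1},
  {"ax": 0, "ay": 0, "az": 0.387, "dx": -0.1, "dy": 0, "dz": 0, "jaw": -1},
  {"ax": 0, "ay": 0, "az": 0.387, "dx": -0.1, "dy": 0, "dz": 0, "jaw": -1},
])

```text
time: 25.55
ee_pos: [0.4313, 0.1827, 0.1187]
tcp_rot: [2.307, 2.132, 0.001]
force: [0.1, -0.2, 0.7]
finger_gap: 0.0208
```

```bash
python3 look.py pump .108;  python3 -c "
from h import *
goto([.4312,.182,.0387],np.radians(-5))
im=cv2.imread('pics/w_pump.png'); cv2.imwrite('pics/crop3.png',cv2.resize(im[50:320,210:410],None,fx=2.2,fy=2.2))"
```

```text
cut 0.64 [0.4332 0.2075] -94.3 L,w 0.168 0.0242 px 310.0 226.0
0.75 [0.4335 0.2242 0.1099]
[0.4313 0.1827 0.1186]
d(cm) [-0.07 -0.    7.99] a [ 0.    -0.     0.008] j1,j6 now [0.38 0.45]
d(cm) [-0.07 -0.    7.99] a [ 0.     0.    -3.134] j1,j6 now [0.38 0.45]
```

View pics/crop3.png

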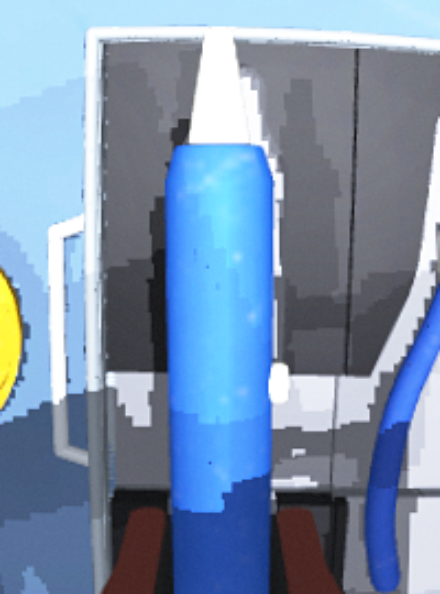

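```bash
python3 - <<'E'
from h import *
W=np.load('Wtray.npy'); g=cv2.imread('pics/wt_full.png',0)
d=np.array([np.cos(np.radians(85)),np.sin(np.radians(85))]); n=np.array([-d[1],d[0]]); o=np.array([.4345,.2074])
def rel(P): P=np.atleast_2d(P)[:,:2]-o; return np.c_[P@d,P@n].round(4).tolist()
for v in (75,82,95,105,115,125,190,198): 
    r=g[v,198:252]; u=np.nonzero(r>115)[0]+198
    print(v,u.min(),u.max(),rel(wplane(W,[(u.min()-.5,v),(u.max()+.5,v)],.02)))
P=np.load('W_pump.npy')
for c in ((262,90),(283,200),(283,230)): print('held view edge',rel(wplane(P,[(c[0]/2.2+210,c[1]/2.2+50)],.02)))
print('pump nozzle, barrel',rel(wplane(P,[(219/2.2+210,30/2.2+50),(218/2.2+210,200/2.2+50),(221/2.2+210,450/2.2+50)],.108)))
E
```

```text
75 216 231 [[0.0796, 0.0095], [0.0782, -0.0107]]
82 216 232 [[0.0706, 0.0094], [0.0692, -0.012]]
95 210 236 [[0.0547, 0.0172], [0.0526, -0.0169]]
105 211 236 [[0.042, 0.016], [0.0401, -0.0168]]
115 210 236 [[0.0295, 0.0175], [0.0277, -0.0167]]
125 211 236 [[0.0169, 0.0164], [0.0153, -0.0165]]
190 213 236 [[-0.065, 0.0168], [-0.0656, -0.0143]]
198 216 235 [[-0.0753, 0.0134], [-0.0758, -0.0126]]
held view edge [[0.0821, -0.0102]]
held view edge [[0.0494, -0.0168]]
held view edge [[0.0405, -0.017]]
pump nozzle, barrel [[0.0833, 0.0023], [0.0507, 0.0022], [0.0016, 0.0011]]
```

The pocket edges agree in both views, and the held pump is aligned (barrel +1.5 mm as specified, nozzle at +83 mm). Lowering.

Call:
carry_out([
  {"ax": 0, "ay": 0, "az": 0.01, "dx": 0, "dy": 0.03, "dz": 4, "jaw": -1},
  {"ax": 0, "ay": 0, "az": 0.01, "dx": 0, "dy": 0.03, "dz": 6, "jaw": -1},
  {"ax": 0, "ay": 0, "az": 0.01, "dx": 0, "dy": 0.03, "dz": 7, "jaw": -1},
  {"ax": 0, "ay": 0, "az": 0.01, "dx": 0, "dy": 0.03, "dz": 7.5, "jaw": -1},
  {"ax": 0, "ay": 0, "az": 0.01, "dx": 0, "dy": 0.03, "dz": 7.9, "jaw": -1},
  {"ax": 0, "ay": 0, "az": 0.01, "dx": 0, "dy": 0.03, "dz": 8, "jaw": -1},
  {"ax": 0, "ay": 0, "az": 0.01, "dx": 0, "dy": 0.03, "dz": 8, "jaw": -1},
])

```text
time: 26.4
ee_pos: [0.432, 0.1829, 0.0389]
tcp_rot: [2.32, 2.118, 0.001]
force: [-0.3, -1.1, 0.2]
finger_gap: 0.0208
```

Call:
carry_out([
  {"ax": 0, "ay": 0, "az": 0, "dx": 0, "dy": 0, "dz": 0, "jaw": -0.2},
  {"ax": 0, "ay": 0, "az": 0, "dx": 0, "dy": 0, "dz": 0, "jaw": -0.2},
  {"ax": 0, "ay": 0, "az": 0, "dx": 0, "dy": 0, "dz": 0, "jaw": -0.2},
  {"ax": 0, "ay": 0, "az": 0, "dx": 0, "dy": 0, "dz": 0, "jaw": -0.2},
  {"ax": 0, "ay": 0, "az": 0, "dx": 0, "dy": 0, "dz": -4, "jaw": -0.2},
  {"ax": 0, "ay": 0, "az": 0, "dx": 0, "dy": 0, "dz": -9, "jaw": -0.2},
  {"ax": 0, "ay": 0, "az": 0, "dx": 0, "dy": 0, "dz": -14, "jaw": -0.2},
  {"ax": 0, "ay": 0, "az": 0, "dx": -5, "dy": 5, "dz": -18, "jaw": -0.2},
  {"ax": 0, "ay": 0, "az": 0, "dx": -5, "dy": 8, "dz": -18, "jaw": -0.2},
  {"ax": 0, "ay": 0, "az": 0, "dx": -5, "dy": 8, "dz": -18, "jaw": -0.2},
  {"ax": 0, "ay": 0, "az": 0, "dx": -5, "dy": 8, "dz": -18, "jaw": -0.2},
])

```text
time: 27.5
ee_pos: [0.5075, 0.125, 0.2187]
tcp_rot: [2.322, 2.116, 0.001]
force: [0.3, 0.3, -0.3]
finger_gap: 0.0351
```

```bash
python3 - <<'E'
from h import *
W=wpose(); im=ctrl.capture('wrist'); cv2.imwrite('pics/final.png',im[:,:,::-1])
for n,z in (('pliers',.024),('long_driver',.024),('short_driver',.024),('pump',.0245)):
    for d in ctrl.cut_out('wrist',n+'_grip')[:1]:
        v,u=np.nonzero(d['region']); c,a,L,w=axis(wplane(W,np.c_[u,v],z)); print(n,round(d['score'],2),c.round(4),np.degrees(np.arctan2(a[1],a[0])).round(1),L.round(3),w.round(3))
ctrl.capture('top')
for d in ctrl.cut_out('top','cutter_mid')[:1]:
    v,u=np.nonzero(d['region']); print('cutter px',u.mean(),v.mean(),axis(plane('top',np.c_[u,v],.008))[0])
E
```

```text
pliers 0.59 [0.5069 0.1982] -96.0 0.147 0.053
long_driver 0.69 [0.6512 0.1897] -92.8 0.16 0.021
short_driver 0.62 [0.5784 0.1971] -94.6 0.141 0.019
pump 0.88 [0.4346 0.2077] -94.6 0.167 0.025
cutter px 410.54834605597966 203.91730279898218 [ 0.63632219 -0.15735854]
```

View pics/final.png

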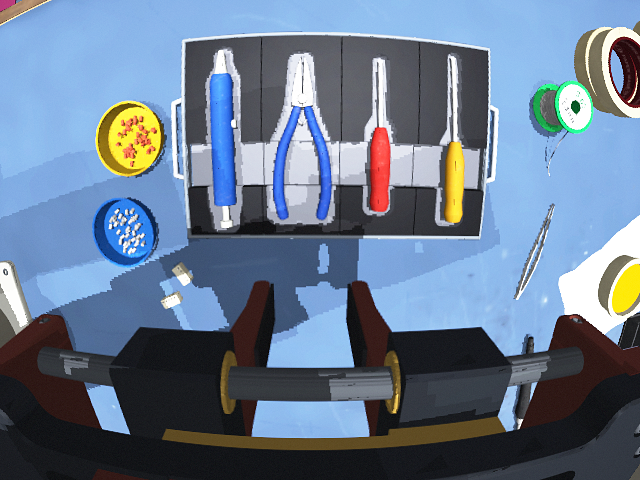

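All four tools lie inside their outlines, tips at the narrow ends. The cutter hasn't moved and the robot is clear.

```bash
python3 -c "
from bench import ctrl
print(ctrl.sign_off())"
```

```text
the job is handed in; nothing more can be done
None
```

The kit is packed and handed in at about 28 s of robot time. The pliers, longer screwdriver, shorter screwdriver and pump went into their pockets in that order. Each was held with 20 N, lowered without contact force and released about 1 mm or less above the seated height.

Last checks, from a wrist-camera view with the robot clear:

- **Position:** all four tools lie inside their outlines and point the right way. Their middles measure within about 2 mm of the pocket middles.
- **Direction:** three tools lie within about 1° of the pocket direction. The longer screwdriver's last outline reading was about 2° off; an earlier close-up gave under 1°, and it looks centred in its slot.
- **Flatness:** I judged this from release height and the top-down views, not by measuring it directly.
- **Side cutter:** it has not moved (top camera pixel 411,204, the same as at the start).

No check failed. The first move call was refused for missing keys, and the arm did not move.

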